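Reset the packing station: tape rolls, cutter and glue stick back in their holders

TASK

Put the loose supplies on the right of the bench back in their wooden holders on the left: each of the two tape rolls flat on the hub that fits its core (the wide masking roll on the wide hub, the smaller brown packing roll on the narrow hub), the box cutter lying in the long cradle, and the glue stick standing upright in the bored block. Everything must be fully down in its holder; leave the tape measure and the pad of notes where they are.

Things in the scene. Friction and masses are not known exactly. Their poses are not given: they have to be found in the camera images.
- masking_tape: Roll of white masking tape lying flat: a thin ring, 92 mm outside, round core hole about 75 mm across (the wall is 8 to 11 mm thick), 24 mm high. Pinch the wall from above, one finger in the core. Origin: centre of the underside, z up.
- packing_tape: Roll of brown packing tape lying flat: a ring, 78 mm outside, core hole about 61 mm across (wall 8 to 11 mm thick), 36 mm high. Pinch the wall from above, one finger in the core. Origin: centre of the underside, z up.
- glue_stick: Glue stick standing upright: white body with a red cap, 29 mm across, 96 mm high. Origin: centre of the underside, z up along the stick.
- box_cutter: Black box cutter lying flat: 28 mm wide (its x), 168 mm long over the blade (its y; handle body from y = -84 to +61 mm, thin blade from there to +84 mm), body 16 mm high, with a small thumb slide to 20 mm. Origin: centre of the underside.
- wide_hub: Fixed holder for the masking roll: round wooden base 104 mm across, top 9 mm above the bench, with a wide tapered round hub in the middle: 62 mm across at its foot, 46 mm at its top, 12 mm high (hub top 21 mm above the bench). The roll lies on the base round the hub. The brown roll's core is too small for this hub. Origin: centre of the underside, z up.
- narrow_hub: Fixed holder for the brown packing roll: the same round wooden base, 104 mm across, top 9 mm above the bench, with a narrow tapered hub: 44 mm across at its foot, 28 mm at its top, 18 mm high (hub top 27 mm above the bench). Origin: centre of the underside, z up.
- stick_holder: Fixed holder for the glue stick: wooden block 68 x 68 mm on an 84 x 84 mm base, its top 45 mm above the bench, with a round bore 46 mm across from above; the floor of the bore is 9 mm above the bench. Origin: centre of the underside, on the bore's axis, z up.
- cutter_cradle: Fixed long holder for the box cutter: wooden channel on a base 66 x 204 mm (its x, y), inside 46 mm wide and 184 mm long, floor 7 mm, rim 23 mm above the bench; both long sides have a 68 mm gap for the fingers in the middle, level with the floor. The cutter lies in it either way round. Origin: centre of the underside, z up.
- tape_measure: Black tape measure, 66 x 78 x 37 mm, loose, near the far edge between the two groups: leave it alone. (Behind it, from x = 0.72 m on, a shelf's edge hangs 0.56 m above the bench: keep the arm's wrist in front of it.) Origin: centre of the underside.
- sticky_pad: Pad of yellow sticky notes, 50 x 50 x 18 mm, loose, on the right: leave it alone. Origin: centre of the underside.

How it is judged (in metres and radians):
At the end, for the whole second after the job is handed in: Rolls flat round their own hubs (masking within 12 mm, brown 13 mm), underside at most 12.5 mm above the bench; stick upright in its bore, foot at most 14 mm up; cutter flat in its cradle within 15 mm of the middle and 0.2 rad, at most 11 mm up; all at rest (horizontal distance between masking_tape and wide_hub below 0.012 m and z of masking_tape in the frame of wide_hub below 0.0125 m and angle between each of masking_tape, packing_tape's own z axis and vertical below 0.08 rad and horizontal distance between packing_tape and narrow_hub below 0.013 m and z of packing_tape in the frame of narrow_hub below 0.0125 m and horizontal distance between glue_stick and stick_holder below 0.015 m and z of glue_stick in the frame of stick_holder below 0.014 m and angle between each of glue_stick, box_cutter's own z axis and vertical below 0.1 rad and horizontal distance between box_cutter and cutter_cradle below 0.015 m and z of box_cutter in the frame of cutter_cradle below 0.011 m and angle between the y axis of box_cutter and the y axis of cutter_cradle, either way round below 0.2 rad and linear speed of each of masking_tape, packing_tape, glue_stick, box_cutter below 0.02 m/s); the robot touches nothing.
It fails at once if the tape measure is shoved by more than 30 mm (distance of tape_measure from where it was at the start of the episode above 0.03 m).
It fails at once if the pad of notes is shoved by more than 30 mm (distance of sticky_pad from where it was at the start of the episode above 0.03 m).
It also fails if it takes over 120 s, if anything falls off the work surface, if the arm or the gripper's body presses on something with over 40 N, if the wrist force passes 120 N, or if a joint passes its speed limit or range.

ROBOT

A 6-joint arm with a two-finger parallel gripper is mounted at the origin on a cart in front of the work surface, level with it; the furniture and walls round the work are solid. World frame = base frame: x ahead of the robot, y to its left, z up, the work surface at z = 0. Lengths are in mm, angles in rad, forces in N, time in s.
With the tool pointing down it reaches from about 250 to 800 mm from the base axis. Payload 3.9 kg.
Tool frame: the origin (TCP) lies between the finger pads; the fingertips stand 22 mm ahead of it and the grasp point (between the pads) lies 3 mm ahead of it; z points along the fingers, y is the line along which they close (so a half turn about z gives the same grasp; the last joint's range is limited). The gripper opens to 85 mm and grips with 20 to 120 N. Pads are 22 mm wide; open, the fingers measure 114 mm over their backs; the gripper's body (76 mm by 85 mm) begins 54 mm behind the grasp point. The pads swing forward as they close: fully open they stand 13 mm farther back than shut.
Start: joints at [-1.257, 0.26, -0.138, 1.173, 0, 1.571], TCP at [162.05, -499.355, 226.504] pointing down, gripper open.
Joint ranges: [-2.78, 2.78], [-0.83, 1.72], [-1.28, 1.37], [-1.9, 2.12], [-1.57, 1.48], [-3.14, 3.14]. Speed limits (rad/s): [2.57, 2.57, 3.14, 3.14, 3.14, 3.14].

INTERFACE

Orientations are given as a rotation vector (axis times angle).
In Python, from bench import r gives the robot as it stands. The module is installed in compiled form; this text tells all that it offers.
- The arm moves only by the tool move_arm, never from a script. Its argument "plan" is a list that holds one entry, the list of rows, each a list of 5 numbers: the shift along the tool's x, y, z in parts of the range, where 1.0 means 0.5 m, then the turn about the tool's z in a scale on which 1.0 is 2 pi rad, then the finger opening in mm, from 0 to 85.4. In form: [[[dx, dy, dz, roll, grip], ...]]. A call has 1 to 10 rows; each row is the pose to reach, as a shift and turn from the pose commanded when the call began, along the tool's axes at that moment; what a row does not reach only later rows make up. A row lasts 1/12 s, in which the tool goes at most 41.7 mm and 7.16 degrees, less where a joint would pass 70% of its speed; a pose out of reach is approached as far as the arm can. No shift or turn number may pass 1 either way. A call with a gripper value outside its range is refused whole. The fingers move at their own pace and stop on an object; "force" is the grip in N (left out, the last holds). Time passes only in rows, so rows that repeat a pose let the fingers close. It gives the time, the measured TCP pose, the force, the opening and the grip force at its end, in the units of the state.
- r.read_state(): the state, without advancing time (a new reading comes with each control period).
- r.get_image(name): name is "scene" or "top" or "wrist"; returns a dict with "color" (480x640x3 uint8, red, green, blue), "vertical_fov" (degrees; the focal length in pixels is half the picture's height over the tangent of half this angle, whatever the lens; pixels are square), "cx", "cy" (the principal point, pixels), "rvec" (rotation vector, rad) and "tvec" (3), from world to camera coordinates, as OpenCV has them. Camera axes: x right, y down, z forward; pixel columns grow to the right and rows downward; lengths in mm; the calibration is good to about 2 mm. A picture is of the moment at which its call begins. There is no depth.
- r.close_job(): hands the job in; it is judged then, once.
The state is a dict: "clock": time; "joint_positions": joint angles; "qvel": joint speeds; "joint_torque": joint torques, N m; "position": TCP position; "ee_rot": TCP orientation; "force": force on the tool from outside, world axes, zero at the start; "wrist_torque": the same for the moment, N m; "width": finger opening in mm; "grasp_force": force on a finger pad.
Only numpy, scipy, OpenCV 4.12 (cv2) and the standard library are available. Lean on these libraries where they do the work, as an engineer would, in place of code of your own. Each camera call takes 0.05 s, during which the arm holds its last target. There are 200 camera calls.

## Working session

There is one attempt and no reset: what is moved stays moved. The work goes in short steps, Python scripts to look and compute and a tool call to move; the robot and the scene stay as the last step left them, time stands still between calls to the robot, and variables do not carry over. Pictures are saved under pics/ and viewed, at most 14 in all, crops included, and the job is handed in when it is done.

Besides the shell and the picture viewer there is one more tool, called after ">>>" as name([rows], argument=value, ...), one row to a line, values as JSON. move_arm: Moves the arm, as the interface text tells. Its arguments: {"type":"object","properties":{"plan":{"type":"array","items":{"type":"array","items":{"type":"array","items":{"type":"number"}}}},"force":{"type":"number"}},"required":["plan"]}

```bash
mkdir -p pics; cat > h.py <<'E'
import numpy as np, cv2
from scipy.spatial.transform import Rotation as R
from bench import r
def cam(n,save=None):
    d=r.get_image(n)
    if save: cv2.imwrite('pics/'+save,d['color'][:,:,::-1])
    return d
def ray(d,p):
    f=240/np.tan(np.radians(d['vertical_fov'])/2)
    M=R.from_rotvec(np.ravel(d['rvec'])).as_matrix(); c=-M.T@np.ravel(d['tvec'])
    return c, M.T@np.array([(p[0]-d['cx'])/f,(p[1]-d['cy'])/f,1])
def onz(d,p,z):
    c,v=ray(d,p); return c+v*(z-c[2])/v[2]
def proj(d,X):
    f=240/np.tan(np.radians(d['vertical_fov'])/2)
    q=R.from_rotvec(np.ravel(d['rvec'])).apply(X)+np.ravel(d['tvec'])
    return f*q[...,:2]/q[...,2:]+[d['cx'],d['cy']]
def tri(obs):
    A=np.zeros((3,3));b=np.zeros(3)
    for d,p in obs:
        c,v=ray(d,p);v=v/np.linalg.norm(v);P=np.eye(3)-np.outer(v,v);A+=P;b+=P@c
    return np.linalg.solve(A,b)
E
python3 - <<'E'
from h import *
for n in ['top','scene','wrist']:
    d=cam(n,n+'0.png'); print(n,d['vertical_fov'],d['cx'],d['cy'],ray(d,(320,240)))
print(r.read_state())
E
```

```text
top 51.155571498605774 323.13276980204853 244.99299698270107 (array([ 354.2528686 ,   23.80408741, 1181.51587795]), array([ 1.69216887e-01,  9.42364617e-04, -9.85648492e-01]))
scene 43.77663931907376 315.43741471469775 240.92176885862483 (array([ 24.98005073, 797.71588405, 992.49753035]), array([ 0.37508491, -0.59179485, -0.71354809]))
wrist 65.26774790148846 322.6442628585609 241.64254117365402 (array([ 242.39808684, -473.05023532,  373.08980856]), array([-0.30859478, -0.09191942, -0.94677826]))
{'clock': 0.15, 'joint_positions': array([-1.25699622e+00,  2.60530173e-01, -1.39084394e-01,  1.17272067e+00,
       -1.96425775e-05,  1.57078958e+00]), 'qvel': array([ 0.00032085, -0.00095794,  0.00247997, -0.00023764, -0.00031188,
        0.00132416]), 'joint_torque': array([ 4.47926313e-04, -4.06006086e+01,  2.54166663e+01,  1.26663252e-02,
       -1.00430855e-04, -5.54606558e-06]), 'position': array([ 161.87991777, -498.84538075,  225.85327568]), 'ee_rot': array([-3.10150265e+00, -4.90669583e-01,  4.07992558e-04]), 'force': array([ 0.44455859, -0.81077885, -0.33652765]), 'wrist_torque': array([-0.02094883,  0.01430928,  0.01136089]), 'grasp_force': 0.0, 'width': 85.32227436831785}
```

View pics/top0.png

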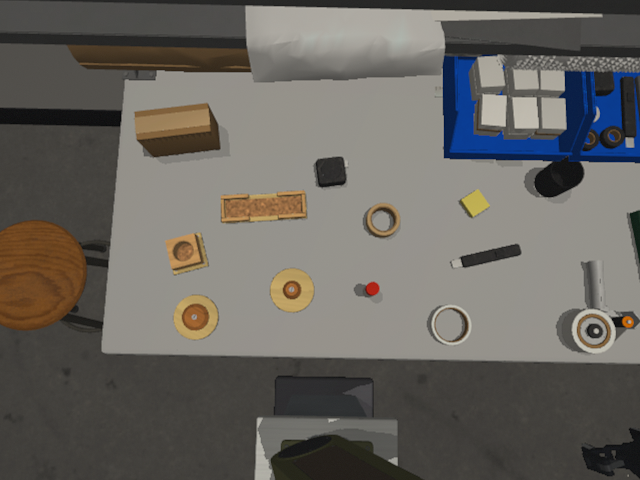

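View pics/scene0.png

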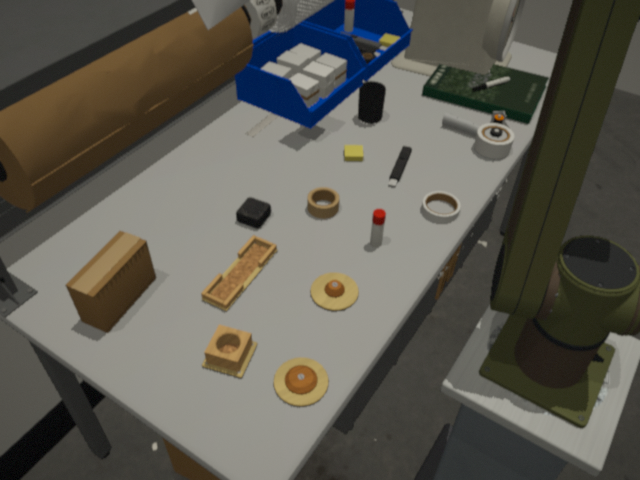

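The top view shows masking roll (450,325), brown roll (382,220), stick (372,289), cutter (487,256), wide hub (196,317), narrow hub (292,290), bore block (184,252), cradle (264,206). The scene view has them at (440,206), (323,202), (377,228), (400,166), (301,381), (334,291), (229,350) and (240,272).

```bash
cat > m.py <<'E'
from h import *
W={'mask':((450,325,26),(440,206,26)),'pack':((382,220,24),(323,202,24)),'glue':((372,289,16),(377,228,24)),'cut':((487,256,40),(400,166,24)),
'wide':((196,317,30),(301,381,34)),'narrow':((292,290,30),(334,291,32)),'block':((184,252,30),(229,350,34)),'cradle':((264,206,50),(240,272,46)),'pad':((474,204,18),(354,153,14)),'measure':((331,172,20),(254,212,20))}
def seg(d,w,name):
    img=d['color'];hsv=cv2.cvtColor(img,cv2.COLOR_RGB2HSV);x,y,h=w
    m=np.zeros(img.shape[:2],np.uint8);s=(slice(y-h,y+h),slice(x-h,x+h))
    S,V=hsv[s][:,:,1],hsv[s][:,:,2]
    bg=np.median(img[s].reshape(-1,3),0)
    if name in('mask','glue'): k=(V>195)|(S>90)
    elif name in('cut','measure'): k=(V<75)|((V>200)&(name=='cut'))
    else: k=S>55
    m[s]=k*255
    cs,_=cv2.findContours(m,cv2.RETR_EXTERNAL,cv2.CHAIN_APPROX_NONE)
    c=max(cs,key=cv2.contourArea); f=np.zeros_like(m); cv2.drawContours(f,[c],-1,255,-1)
    return c,f
if __name__=='__main__':
    ds=[cam('top'),cam('scene')];vis=[d['color'][:,:,::-1].copy() for d in ds]
    for n,ws in W.items():
        o=[];ex=[]
        for d,w,v in zip(ds,ws,vis):
            c,f=seg(d,w,n);cv2.drawContours(v,[c],-1,(255,0,255),1)
            h=cv2.convexHull(c);M=cv2.moments(h);o.append((d,(M['m10']/M['m00'],M['m01']/M['m00'])))
            ex.append(cv2.minAreaRect(h))
        X=tri(o);e=cv2.boxPoints(ex[0]);b=np.array([onz(ds[0],p,X[2]) for p in e])[:,:2]
        L=[b[1]-b[0],b[2]-b[1]];L.sort(key=np.linalg.norm)
        print(n,X.round(1),'sides',[round(np.linalg.norm(l)) for l in L],'long axis deg',round(np.degrees(np.arctan2(L[1][1],L[1][0])),1),'resid',[(proj(d,X)-p).round(1) for d,p in o])
    a=np.hstack([vis[0][130:370,140:540],vis[1][130:370+50,190:480][:240]])
    cv2.imwrite('pics/seg.png',np.vstack([cv2.resize(vis[0][140:350,150:530],(760,420))]))
    cv2.imwrite('pics/seg2.png',cv2.resize(vis[1][130:420,190:480],(580,580)))
E
python3 m.py
```

```text
mask [ 364.3 -291.8   20.4] sides [43, 75] long axis deg -179.7 resid [array([-0.2, -0.4]), array([0.4, 0. ])]
pack [ 605.2 -122.7   16.4] sides [79, 83] long axis deg 179.7 resid [array([0.2, 0.5]), array([-0.5, -0.1])]
glue [436.8 -91.6  82.8] sides [28, 31] long axis deg -62.4 resid [array([0.2, 0.4]), array([-0.4, -0.1])]
cut [ 527.2 -381.5    3.2] sides [27, 145] long axis deg -76.0 resid [array([0.2, 0.4]), array([-0.4, -0.1])]
wide [369.1 309.9   4.3] sides [101, 105] long axis deg -88.8 resid [array([0.1, 0.2]), array([-0.2, -0.1])]
narrow [435.9  88.8   4.1] sides [101, 103] long axis deg -178.7 resid [array([0.1, 0.3]), array([-0.3, -0.1])]
block [517.4 337.8  15.7] sides [87, 87] long axis deg -74.3 resid [array([0., 0.]), array([-0., -0.])]
cradle [635.9 163.6   4.5] sides [71, 207] long axis deg -85.2 resid [array([-0. , -0.1]), array([0.1, 0. ])]
pad [ 652.7 -345.7    8.3] sides [53, 58] long axis deg -55.2 resid [array([0.3, 0.6]), array([-0.6, -0.1])]
measure [721.4   2.7  15.3] sides [69, 70] long axis deg -171.9 resid [array([0.2, 0.5]), array([-0.5, -0.2])]
```

View pics/seg.png

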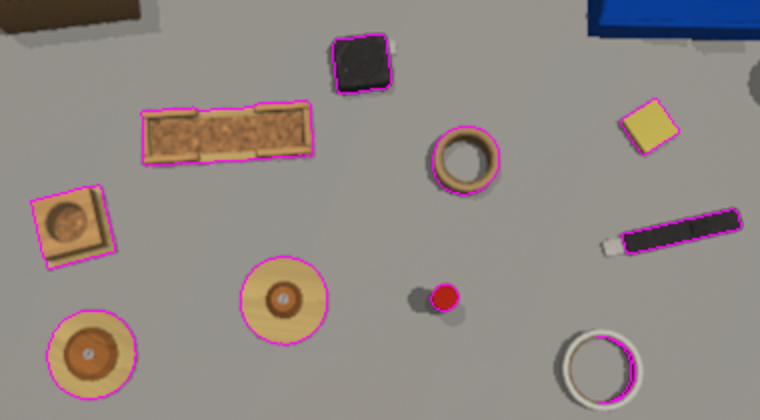

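View pics/seg2.png

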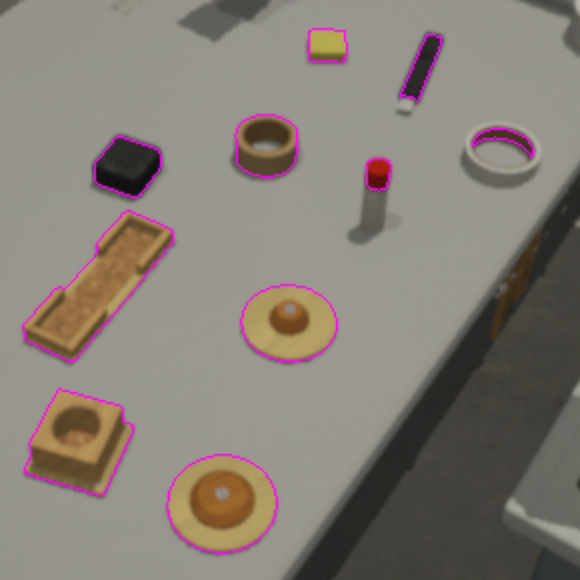

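Segmentation fits everything except the masking roll, whose white is below the threshold. I'll redo it, get the bore as well, and work out the first move.

```bash
cat >> h.py <<'E'
def rows(x,y,tip,yaw_deg=None):
    """shift in tool axes + roll to bring TCP over x,y with (closed) fingertips at tip; yaw = world angle of closing line"""
    s=r.read_state();T=R.from_rotvec(s['ee_rot']).as_matrix()
    d=T.T@(np.array([x,y,tip+22])-s['position']);a=np.degrees(np.arctan2(T[1,1],T[0,1]))
    roll=0
    if yaw_deg is not None: roll=-np.radians((yaw_deg-a+90)%180-90)
    print('pos',s['position'].round(1),'yaw',a.round(1),'tool z',T[:,2].round(3),'shift',d.round(1),'roll',round(roll,3),'j6',s['joint_positions'][5].round(2),'w',s['width'].round(1),'gf',round(s['grasp_force'],1))
E
python3 - <<'E'
from m import *
ds=[cam('top'),cam('scene')];
for n,ws,lo in (('mask',W['mask'],None),):
    o=[]
    for d,w in zip(ds,ws):
        x,y,h=w;s=(slice(y-h,y+h),slice(x-h,x+h));im=d['color'][s].astype(int)
        V=im.max(2);b=np.median(V);print('bench V',b,'max',V.max())
        m=((V>b+25)*255).astype(np.uint8);cs,_=cv2.findContours(m,cv2.RETR_EXTERNAL,cv2.CHAIN_APPROX_NONE)
        c=cv2.convexHull(max(cs,key=len));e=cv2.fitEllipse(c);print(e);M=cv2.moments(c)
        o.append((d,np.array([M['m10']/M['m00'],M['m01']/M['m00']])+[x-h,y-h]))
    X=tri(o);print(n,X)
# bore: darker disc in block
o=[]
for d,w in zip(ds,W['block']):
    x,y,h=w;c,f=seg(d,w,'block');f=cv2.erode(f,np.ones((9,9)));V=d['color'].max(2)
    m=((f>0)&(V<0.82*np.percentile(V[f>0],75))).astype(np.uint8)*255
    m=cv2.morphologyEx(m,cv2.MORPH_OPEN,np.ones((3,3)))
    cs,_=cv2.findContours(m,cv2.RETR_EXTERNAL,cv2.CHAIN_APPROX_NONE);cs=sorted(cs,key=cv2.contourArea)
    c=cv2.convexHull(cs[-1]);e=cv2.fitEllipse(c);print('bore',e);o.append((d,e[0]))
print('bore',tri(o))
rows(350,-292,200,90)
E
```

```text
bench V 149.0 max 200
((27.325485229492188, 25.495162963867188), (38.33379364013672, 39.97351837158203), 140.4384765625)
bench V 152.0 max 177Traceback (most recent call last):
  File "<stdin>", line 9, in <module>
ValueError: max() iterable argument is empty
```

The rows are not in the units I measure in: shifts go in shares of 0.5 m and turns go in shares of 2 pi rad. I convert before sending: 259 mm / 500 = 0.518, -138 mm / 500 = -0.276, 0.314 rad / 6.2832 = 0.05.

>>> move_arm([
  [[0.518, -0.276, 0.052, 0.05, 60], [0.518, -0.276, 0.052, 0.05, 60], [0.518, -0.276, 0.052, 0.05, 60], [0.518, -0.276, 0.052, 0.05, 60], [0.518, -0.276, 0.052, 0.05, 60], [0.518, -0.276, 0.052, 0.05, 60], [0.518, -0.276, 0.052, 0.05, 60], [0.518, -0.276, 0.052, 0.05, 60], [0.518, -0.276, 0.052, 0.05, 60], [0.518, -0.276, 0.052, 0.05, 60]],
], force=50)

```text
clock: 1.18
position: [365.8, -288.0, 200.5]
ee_rot: [3.141, 0.002, -0.001]
force: [-0.5, 0.2, 0.6]
width: 60.1
grasp_force: 0.0
```

```bash
python3 - <<'E'
from m import *
ds=[cam('top'),cam('scene')];o=[]
d=cam('wrist','w1.png')
# bore: darker disc in block
for e_,w in zip(ds,W['block']):
    c,f=seg(e_,w,'block');f=cv2.erode(f,np.ones((9,9)));V=e_['color'].max(2)
    m=((f>0)&(V<0.82*np.percentile(V[f>0],75))).astype(np.uint8)*255
    m=cv2.morphologyEx(m,cv2.MORPH_OPEN,np.ones((3,3)))
    cs,_=cv2.findContours(m,cv2.RETR_EXTERNAL,cv2.CHAIN_APPROX_NONE);cs=sorted(cs,key=cv2.contourArea)
    e=cv2.fitEllipse(cv2.convexHull(cs[-1]));print('bore',e);o.append((e_,e[0]))
print('bore',tri(o), 'at z45',onz(ds[0],o[0][1],45),onz(ds[1],o[1][1],45))
x,y,h=W['mask'][1];V=ds[1]['color'][y-h:y+h,x-h:x+h].max(2);m=((V>163)*255).astype(np.uint8)
cs,_=cv2.findContours(m,cv2.RETR_EXTERNAL,cv2.CHAIN_APPROX_NONE);print('scene mask',cv2.boundingRect(max(cs,key=len)) if cs else None,V.max())
rows(366,-288,204,90)
E
```

```text
bore ((181.32061767578125, 249.46412658691406), (16.32810401916504, 20.63945960998535), 46.99775314331055)
bore ((228.50038146972656, 352.6318054199219), (38.73078536987305, 41.34156799316406), 80.81149291992188)
bore [519.11247782 345.64466376  20.28111053] at z45 [520.72560084 341.5250005   45.        ] [500.96035357 355.44214847  45.        ]
scene mask (8, 10, 33, 14) 181Traceback (most recent call last):
  File "<stdin>", line 14, in <module>
  File "h.py", line 29, in rows
    print('pos',s['position'].round(1),'yaw',a.round(1),'tool z',T[:,2].round(3),'shift',d.round(1),'roll',round(roll,3),'j6',s['joint_positions'][5].round(2),'w',s['width'].round(1),'gf',round(s['grasp_force'],1))
                                                                                                                                                                   ^^^^^^^^^^^^^^^^
AttributeError: 'float' object has no attribute 'round'
```

View pics/w1.png

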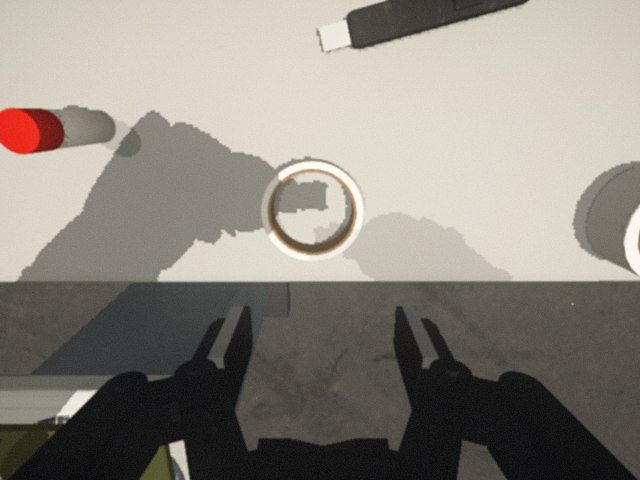

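The wrist view shows the masking roll's top ring spanning about x 262–363, y 158–261, with its centre near (312,210). The stick is at far left and the cutter tip at the top.

```bash
sed -i "s/s\['width'\].round(1)/round(float(s['width']),1)/" h.py; python3 - <<'E'
from m import *
d=cam('wrist');t=cam('top')
im=d['color'].astype(int);s=(slice(150,270),slice(255,370))
sat=(im[s].max(2)-im[s].min(2));m=((sat>45)*255).astype(np.uint8)
cs,_=cv2.findContours(m,cv2.RETR_EXTERNAL,cv2.CHAIN_APPROX_NONE);c=cv2.convexHull(np.vstack([k for k in cs if len(k)>15]));print('brown',cv2.boundingRect(c),cv2.fitEllipse(c))
p=(312.5,209.5);q=(451.3,324.5)
print(tri([(d,p),(t,q)]));
for z in(12,20,24):print(z,onz(d,p,z),onz(t,q,z))
w=[onz(d,(262,209),24),onz(d,(363,209),24),onz(d,(312,158),24),onz(d,(312,261),24)];print(np.round(w,1))
rows(366,-288,204,90); print(proj(d,np.array([366,-288,178.])))
E
```

```text
brown (14, 19, 87, 86) ((56.75088119506836, 61.49480438232422), (85.54959869384766, 87.33489990234375), 98.14246368408203)
[ 364.39957799 -281.10933867   13.07083771]
12 [ 365.05807681 -280.29693881   12.        ] [ 363.53191101 -282.23048485   12.        ]
20 [ 367.07088567 -280.51408867   20.        ] [ 363.4684383  -280.13707456   20.        ]
24 [ 368.0772901 -280.6226636   24.       ] [ 363.43670195 -279.09036941   24.        ]
[[ 368.6 -235.8   24. ]
 [ 368.5 -325.5   24. ]
 [ 413.  -280.7   24. ]
 [ 318.8 -279.6   24. ]]
pos [ 365.  -289.3  200.6] yaw -90.2 tool z [-0. -0. -1.] shift [  1.   -1.3 -25.4] roll -0.003 j6 2.47 w 59.9 gf 0.0
[319.7233147 288.7279954]
```

Converted, 165 mm / 500 = 0.33, 150 mm / 500 = 0.3.

>>> move_arm([
  [[0.002, -0.098, 0.04, 0, 40], [0.002, -0.098, 0.1, 0, 40], [0.002, -0.098, 0.18, 0, 40], [0.002, -0.098, 0.25, 0, 40], [0.002, -0.098, 0.3, 0, 40], [0.002, -0.098, 0.33, 0, 40], [0.002, -0.098, 0.33, 0, 40], [0.002, -0.098, 0.33, 0, 0], [0.002, -0.098, 0.33, 0, 0], [0.002, -0.098, 0.33, 0, 0]],
], force=50)

```text
clock: 2.27
position: [368.0, -240.4, 36.9]
ee_rot: [3.14, -0.002, 0.004]
force: [0.7, -0.5, 0.2]
width: 4.3
grasp_force: 0.0
```

Converted, -100 mm / 500 = -0.2, -90 mm / 500 = -0.18.

>>> move_arm([
  [[0, 0, 0, 0, 0], [0, 0, 0, 0, 0], [0, 0, -0.01, 0, 0], [0, 0, -0.05, 0, 0], [0, 0, -0.12, 0, 0], [0, 0, -0.18, 0, 0], [0, 0, -0.2, 0, 0], [0, 0, -0.2, 0, 0]],
])

```text
clock: 2.93
position: [369.2, -240.6, 139.1]
ee_rot: [3.138, -0.0, 0.01]
force: [0.9, -1.4, 0.4]
width: 0.4
grasp_force: 0.0
```

```bash
python3 - <<'E'
from m import *
d=cam('wrist','w2.png')
rows(366,-288,204,90)
E
```

```text
pos [ 368.1 -239.9  137.3] yaw -90.0 tool z [ 0.004 -0.002 -1.   ] shift [ -1.8  48.3 -88.6] roll -0.0 j6 2.56 w -0.0 gf 0.0
```

View pics/w2.png

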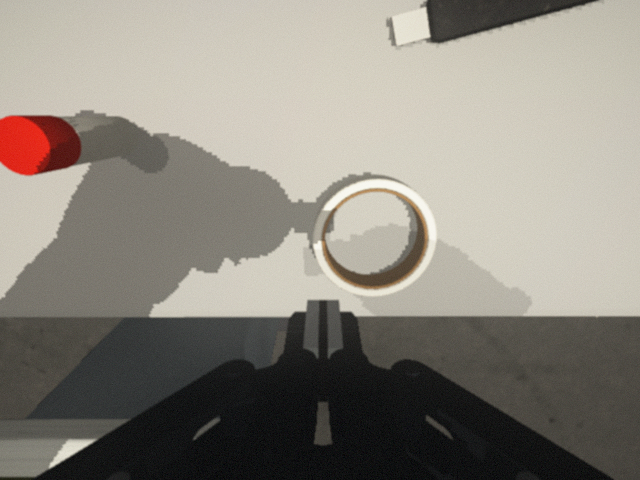

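The wrist view shows the closed, empty fingers with tips near (323,300). The roll still lies on the bench, centred near (375,236), so I'll check the geometry.

```bash
python3 - <<'E'
from m import *
d=cam('wrist');t=cam('top','t3.png');s=r.read_state()
T=R.from_rotvec(s['ee_rot']).as_matrix();p=s['position']
for k in(0,3,22,40): print(k,proj(d,p+T[:,2]*k))
c,_=ray(d,(320,240));print('cam rel tcp',T.T@(c-p))
for z in(0,24):
  print(z,np.round([onz(d,q,z) for q in((313,238),(437,238),(375,178),(375,296),(375,237))],1))
im=t['color'][300:350,425:477];V=im.max(2);m=((V>174)*255).astype(np.uint8)
cs,_=cv2.findContours(m,cv2.RETR_EXTERNAL,cv2.CHAIN_APPROX_NONE);c=cv2.convexHull(max(cs,key=len));e=cv2.fitEllipse(c);print(e,onz(t,np.array(e[0])+[425,300],22))
E
```

```text
0 [319.65106207 314.41189558]
3 [319.67822863 311.11491991]
22 [319.83146085 292.51841817]
40 [319.95211327 277.87585192]
cam rel tcp [  85.73336349    0.78514143 -149.96886535]
0 [[ 358.2 -232.8    0. ]
 [ 358.1 -332.1    0. ]
 [ 406.1 -280.2    0. ]
 [ 306.5 -284.8    0. ]
 [ 359.  -282.4    0. ]]
24 [[ 366.1 -233.3   24. ]
 [ 366.  -324.3   24. ]
 [ 410.  -276.8   24. ]
 [ 318.8 -281.    24. ]
 [ 366.8 -278.8   24. ]]
((25.402769088745117, 27.54792022705078), (32.31690979003906, 36.128971099853516), 114.1820068359375) [ 356.52383597 -277.41150485   22.        ]
```

Converted, 112 mm / 500 = 0.224, 111 mm / 500 = 0.222.

>>> move_arm([
  [[-0.002, -0.004, 0, 0, 40], [-0.002, -0.004, 0, 0, 40], [-0.002, -0.004, 0.07, 0, 40], [-0.002, -0.004, 0.14, 0, 40], [-0.002, -0.004, 0.19, 0, 40], [-0.002, -0.004, 0.21, 0, 40], [-0.002, -0.004, 0.222, 0, 40], [-0.002, -0.004, 0.224, 0, 40]],
])

```text
clock: 3.75
position: [364.4, -236.2, 21.9]
ee_rot: [-3.139, 0.0, 0.005]
force: [-0.0, -0.0, -0.0]
width: 40.2
grasp_force: 0.0
```

>>> move_arm([
  [[0, 0, 0, 0, 0], [0, 0, 0, 0, 0], [0, 0, 0, 0, 0], [0, 0, 0, 0, 0], [0, 0, 0, 0, 0]],
])

```text
clock: 4.17
position: [366.4, -237.5, 24.2]
ee_rot: [3.141, -0.0, 0.002]
force: [-0.0, -0.4, 0.6]
width: 0.3
grasp_force: 0.0
```

```bash
python3 - <<'E'
from m import *
d=cam('wrist','w4.png');rows(366,-288,204,90)
E
```

```text
pos [ 366.2 -237.4   24.1] yaw -90.0 tool z [ 0.001 -0.001 -1.   ] shift [  -0.    50.7 -201.9] roll -0.0 j6 2.57 w -0.0 gf 0.0
```

View pics/w4.png

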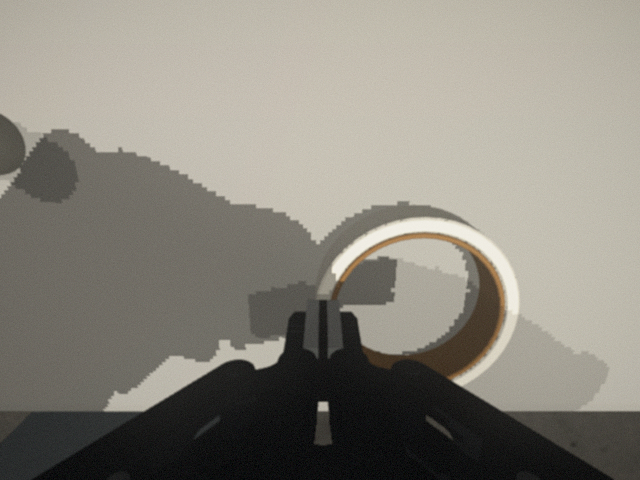

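The closed fingertips sit at (323,300), over the roll's left wall, and have gripped nothing. I'll take a side look from the fixed cameras.

```bash
python3 - <<'E'
from m import *
a=cam('scene');b=cam('top');p=r.read_state()['position']
print([proj(a,p-np.array([0,0,k])).round(1) for k in(0,22)],[proj(b,p-np.array([0,0,k])).round(1) for k in(0,22)])
A=cv2.resize(a['color'][130:250,370:510],(560,480),interpolation=cv2.INTER_CUBIC)
B=cv2.resize(b['color'][290:350,400:480],(240,180),interpolation=cv2.INTER_CUBIC)
c=np.zeros((480,800,3),np.uint8);c[:,:560]=A;c[:180,560:]=B;cv2.imwrite('pics/s5.png',c[:,:,::-1])
d=cam('wrist');print(np.round([onz(d,q,24) for q in((318,300),(520,300),(430,217))],1))
E
```

```text
[array([432. , 211.6]), array([430.6, 218.3])] [array([433., 323.]), array([430.9, 323. ])]
[[ 372.8 -235.4   24. ]
 [ 372.8 -324.1   24. ]
 [ 410.5 -281.1   24. ]]
```

View pics/s5.png

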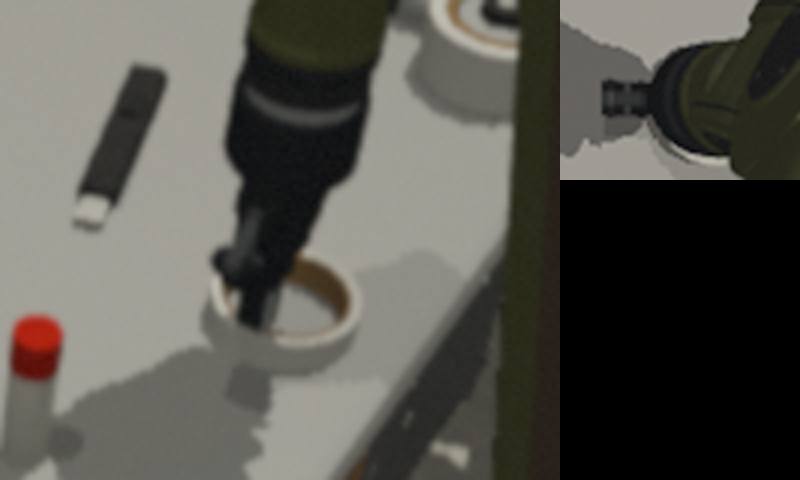

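The scene crop shows the closed fingertips ending at about scene pixel (434,213), on top of the roll's wall. The tips are therefore roughly 20 mm shorter than nominal, so I'll go lower.

Converted, 12 mm / 500 = 0.024, 11 mm / 500 = 0.022.

>>> move_arm([
  [[0, 0, -0.012, 0, 40], [0, 0, -0.012, 0, 40], [0, 0, -0.012, 0, 40], [0, 0, 0, 0, 40], [0, 0, 0.012, 0, 40], [0, 0, 0.022, 0, 40], [0, 0, 0.024, 0, 40]],
])

```text
clock: 4.95
position: [364.9, -236.5, 10.2]
ee_rot: [-3.14, 0.0, 0.003]
force: [-0.6, 0.1, 0.4]
width: 39.9
grasp_force: 0.0
```

>>> move_arm([
  [[0, 0, 0, 0, 0], [0, 0, 0, 0, 0], [0, 0, 0, 0, 0], [0, 0, 0, 0, 0], [0, 0, 0, 0, 0]],
])

```text
clock: 5.37
position: [365.9, -237.2, 11.6]
ee_rot: [3.142, -0.0, 0.0]
force: [0.5, -0.7, -0.6]
width: 7.5
grasp_force: 47.2
```

Converted, -140 mm / 500 = -0.28, -120 mm / 500 = -0.24.

>>> move_arm([
  [[0, 0, -0.02, 0, 0], [0, 0, -0.08, 0, 0], [0, 0, -0.16, 0, 0], [0, 0, -0.24, 0, 0], [0, 0, -0.28, 0, 0], [0, 0, -0.28, 0, 0], [0, 0, -0.28, 0, 0]],
])

```text
clock: 5.95
position: [366.7, -237.7, 152.6]
ee_rot: [3.14, -0.0, 0.005]
force: [-0.1, 0.2, -1.7]
width: 7.7
grasp_force: 47.4
```

```bash
python3 - <<'E'
from m import *
a=cam('scene');b=cam('wrist');rows(327,310,80,0)
c=np.zeros((480,800,3),np.uint8);c[:360,:480]=cv2.resize(b['color'],(480,360));c[:360,480:]=cv2.resize(a['color'][120:260,350:475],(320,360));cv2.imwrite('pics/s6.png',c[:360,:,::-1])
E
```

```text
pos [ 364.8 -236.5  150.4] yaw -90.0 tool z [-0.002  0.001 -1.   ] shift [ -37.8 -546.4   49.1] roll 1.571 j6 2.57 w 6.8 gf 47.4
```

View pics/s6.png

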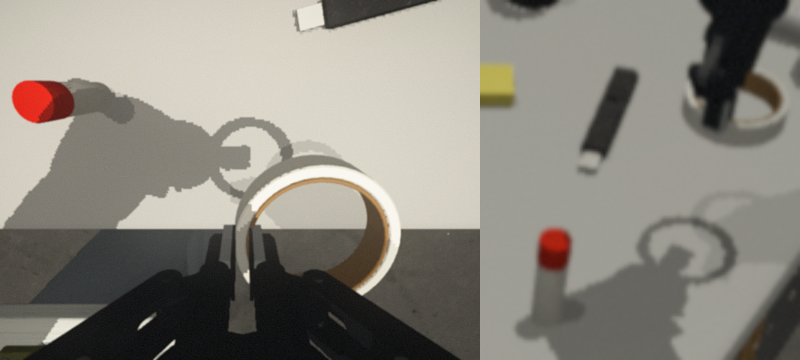

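The view shows the roll held level by its left wall, clear of the bench. Next I carry it to the wide hub, turning 90° on the way.

Converted, -410 mm / 500 = -0.82, -369 mm / 500 = -0.738, -1.2 rad / 6.2832 = -0.191.

>>> move_arm([
  [[0, -0.082, 0, -0.0191, 0], [-0.01, -0.164, 0, -0.0382, 0], [-0.02, -0.246, 0, -0.0573, 0], [-0.03, -0.328, 0, -0.0764, 0], [-0.036, -0.41, 0, -0.0955, 0], [-0.04, -0.492, 0, -0.1146, 0], [-0.044, -0.574, 0, -0.1337, 0], [-0.05, -0.656, 0, -0.1528, 0], [-0.056, -0.738, 0, -0.1719, 0], [-0.06, -0.82, 0, -0.191, 0]],
])

```text
clock: 6.88
position: [333.5, 174.0, 149.7]
ee_rot: [-2.587, -1.782, 0.006]
force: [1.9, -0.4, -0.3]
width: 7.4
grasp_force: 47.5
```

```bash
python3 - <<'E'
from h import *
rows(327,310,100,0)
E
```

```text
pos [333.5 174.  149.7] yaw -20.9 tool z [-0.003 -0.002 -1.   ] shift [124.8 -54.5  27.5] roll -0.365 j6 2.42 w 7.4 gf 47.5
```

Converted, 125 mm / 500 = 0.25, 110 mm / 500 = 0.22, -0.365 rad / 6.2832 = -0.0581.

>>> move_arm([
  [[0.074, -0.032, 0, -0.0191, 0], [0.15, -0.064, 0, -0.0382, 0], [0.22, -0.096, 0, -0.0581, 0], [0.25, -0.108, 0.04, -0.0581, 0], [0.25, -0.108, 0.1, -0.0581, 0], [0.25, -0.108, 0.14, -0.0581, 0], [0.25, -0.108, 0.14, -0.0581, 0], [0.25, -0.108, 0.14, -0.0581, 0]],
])

```text
clock: 7.55
position: [328.6, 307.0, 79.3]
ee_rot: [-2.228, -2.215, 0.011]
force: [-0.8, 0.4, -1.5]
width: 6.8
grasp_force: 50.1
```

```bash
python3 - <<'E'
from m import *
a=cam('scene');b=cam('wrist');rows(327,310,80,0)
print(proj(a,np.array([369,310,9.])),proj(b,np.array([369,310,21.])))
c=np.zeros((360,800,3),np.uint8);c[:,:480]=cv2.resize(b['color'],(480,360));c[:,480:]=cv2.resize(a['color'][290:430,240:365],(320,360));cv2.imwrite('pics/s7.png',c[:,:,::-1])
E
```

```text
pos [331.  308.7  81.7] yaw -0.4 tool z [-0. -0. -1.] shift [  1.2  -4.  -20.3] roll -0.006 j6 2.33 w 7.6 gf 50.1
[300.34893485 380.16104533] [387.67555258 257.9788627 ]
```

View pics/s7.png

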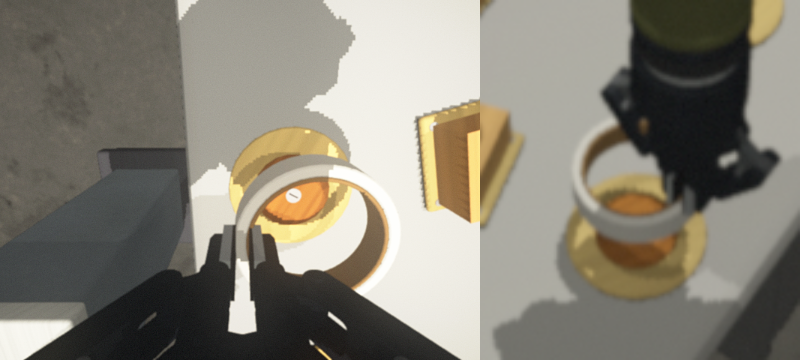

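The wrist view shows the hub's top at (391,261) in full-size pixels, as predicted. The held roll spans x 315–534 with its top edge at about y 207.

```bash
python3 - <<'E'
from m import *
b=cam('wrist');s=r.read_state();p=s['position'];T=R.from_rotvec(s['ee_rot']).as_matrix()
for z in (90,94,98):
    E=[T.T@(onz(b,q,z)-p) for q in((315,300),(534,300),(425,207))]
    print(z,np.round(E,1), 'dia',round(E[1][1]-E[0][1],1))
print('hub',onz(b,(391,261),21), T.T@(onz(b,(391,261),21)-p))
rows(327,310,0,0)
E
```

```text
90 [[10.  -3.3 -7.7]
 [10.1 87.6 -7.6]
 [49.6 38.8 -7.6]] dia 90.9
94 [[ 12.2  -3.2 -11.7]
 [ 12.2  85.1 -11.6]
 [ 50.6  37.7 -11.6]] dia 88.3
98 [[ 14.3  -3.1 -15.7]
 [ 14.3  82.6 -15.6]
 [ 51.6  36.6 -15.6]] dia 85.6
hub [372.37466411 308.46489059  21.        ] [-0.52023374 40.749757   61.33821398]
pos [331.6 309.2  82.3] yaw -0.4 tool z [ 0.001  0.001 -1.   ] shift [ 0.7 -4.6 60.3] roll -0.007 j6 2.33 w 7.3 gf 50.1
```

>>> move_arm([
  [[-0.008, -0.004, 0, 0, 0], [-0.008, -0.004, 0.03, 0, 0], [-0.008, -0.004, 0.06, 0, 0], [-0.008, -0.004, 0.084, 0, 0], [-0.008, -0.004, 0.1, 0, 0], [-0.008, -0.004, 0.112, 0, 0], [-0.008, -0.004, 0.118, 0, 0], [-0.008, -0.004, 0.118, 0, 0], [-0.008, -0.004, 0.118, 0, 0]],
])

```text
clock: 8.45
position: [329.2, 305.2, 22.9]
ee_rot: [2.228, 2.215, 0.001]
force: [-1.3, -0.6, -0.9]
width: 7.3
grasp_force: 50.1
```

>>> move_arm([
  [[0, 0, 0, 0, 22], [0, 0, 0, 0, 22], [0, 0, 0, 0, 22], [0, 0, 0, 0, 22], [0, 0, -0.03, 0, 22], [0, 0, -0.1, 0, 22], [0, 0, -0.18, 0, 22], [0, 0, -0.25, 0, 30], [0, 0, -0.28, 0, 60], [0, 0, -0.28, 0, 60]],
])

```text
clock: 9.28
position: [331.4, 307.3, 166.9]
ee_rot: [2.228, 2.215, 0.014]
force: [0.3, 0.7, -0.8]
width: 53.3
grasp_force: 0.0
```

```bash
python3 - <<'E'
from m import *
b=cam('wrist','w8.png');rows(440,-92,80,0)
E
```

```text
pos [330.3 306.3 164.7] yaw -0.3 tool z [ 0.004  0.004 -1.   ] shift [-397.8  111.9   61.6] roll -0.006 j6 2.32 w 59.7 gf 0.0
```

View pics/w8.png

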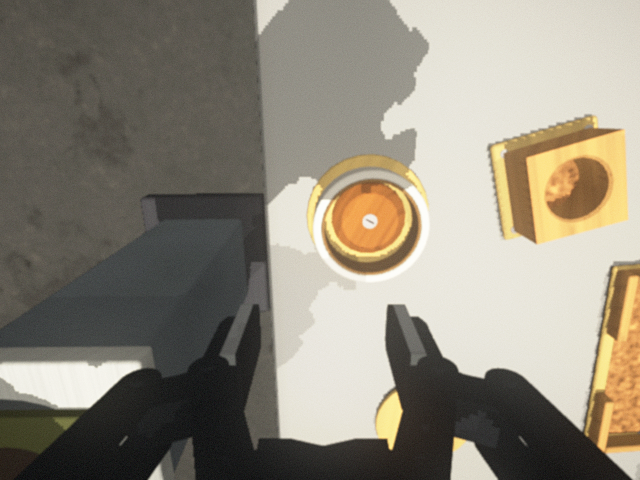

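The masking roll lies round the wide hub (ring centre about (371,225), hub centre (370,221)). The block's bore rim is centred near (579,188).

```bash
python3 - <<'E'
from m import *
b=cam('wrist');t=cam('top')
print('roll',[onz(b,q,33).round(1) for q in((314,225),(429,225),(371,167),(371,282))])
print('base',[onz(b,q,9).round(1) for q in((307,215),(427,215),(367,154))])
print('bore z45',onz(b,(579,188),45).round(1))
# top camera: block top corner based bore: rim ellipse in top view
im=t['color'][232:272,164:206];V=im.max(2).astype(int)
m=((im[:,:,0].astype(int)<150)*255).astype(np.uint8)
print('px dark per row',[(int(np.where(x)[0].min()),int(np.where(x)[0].max())) if x.any() else 0 for x in m>0])
rows(436.8,-91.6,80,0)
s=r.read_state();print(s['joint_positions'].round(2))
E
```

```text
roll [array([324.7, 308.1,  33. ]), array([414. , 307.5,  33. ]), array([367.3, 352.4,  33. ]), array([370.7, 259.3,  33. ])]
base [array([318.4, 309.8,   9. ]), array([418.7, 309.2,   9. ]), array([366.9, 359.4,   9. ])]
bore z45 [516.3 338.1  45. ]
px dark per row [(31, 37), (37, 37), (31, 38), (31, 38), (31, 38), (31, 38), (31, 38), (32, 39), (32, 39), (16, 40), (14, 40), (13, 40), (11, 36), (11, 40), (10, 40), (10, 40), (9, 41), (9, 41), (9, 41), (9, 41), (9, 41), (9, 38), (9, 41), (10, 41), (10, 41), (11, 39), (11, 39), (13, 39), (15, 39), (36, 39), (33, 40), (29, 40), (25, 36), (21, 32), (17, 41), (14, 41), (10, 39), (8, 36), (9, 34), (21, 29)]
pos [328.4 304.5 161.9] yaw -0.3 tool z [-0.001 -0.001 -1.   ] shift [-395.5  110.8   60. ] roll -0.006 j6 2.32 w 60.3 gf 0.0
[ 0.75  0.17 -0.43  0.97  0.    2.32]
```

Converted, -398 mm / 500 = -0.796, 107 mm / 500 = 0.214, 0.785 rad / 6.2832 = 0.1249.

>>> move_arm([
  [[-0.08, 0.022, 0, 0.0159, 60], [-0.16, 0.044, 0, 0.0318, 60], [-0.24, 0.066, 0, 0.0477, 60], [-0.32, 0.088, 0, 0.0637, 60], [-0.4, 0.108, 0, 0.0796, 60], [-0.48, 0.13, 0, 0.0955, 60], [-0.56, 0.152, 0, 0.1114, 60], [-0.64, 0.174, 0, 0.1249, 60], [-0.72, 0.196, 0, 0.1249, 60], [-0.796, 0.214, 0, 0.1249, 60]],
])

```text
clock: 10.27
position: [432.4, -95.8, 160.7]
ee_rot: [-2.905, -1.192, 0.004]
force: [0.3, 0.1, 0.5]
width: 60.2
grasp_force: 0.0
```

>>> move_arm([
  [[0, 0, 0, 0, 60], [0, 0, 0, 0, 60]],
])

```text
clock: 10.43
position: [432.4, -95.2, 160.6]
ee_rot: [-2.906, -1.186, 0.005]
force: [0.3, 0.3, 0.1]
width: 59.8
grasp_force: 0.0
```

```bash
python3 - <<'E'
from m import *
for i in range(3): 
  b=cam('wrist');rows(436.8,-91.6,28,-45)
im=b['color'].astype(int);m=(((im[:,:,0]-im[:,:,1])>90)*255).astype(np.uint8)
cs,_=cv2.findContours(m,cv2.RETR_EXTERNAL,cv2.CHAIN_APPROX_NONE)
c=max(cs,key=cv2.contourArea);print(cv2.boundingRect(c),cv2.fitEllipse(c));e=cv2.fitEllipse(c)[0];print(onz(b,e,83),onz(b,e,96))
print('pred base',proj(b,np.array([436.8,-91.6,0])),'top',proj(b,np.array([436.8,-91.6,96])),proj(b,np.array([436.8,-91.6,83])))
E
```

```text
pos [431.9 -93.8 160.7] yaw -45.4 tool z [-0.004  0.001 -1.   ] shift [  5.3   2.3 110.7] roll -0.008 j6 2.15 w 60.0 gf 0.0
pos [431.9 -93.  161. ] yaw -45.3 tool z [-0.004  0.001 -1.   ] shift [  4.7   2.9 111. ] roll -0.006 j6 2.15 w 59.7 gf 0.0
pos [432.1 -92.5 161.3] yaw -45.3 tool z [-0.003  0.001 -1.   ] shift [  4.2   3.  111.3] roll -0.004 j6 2.15 w 60.3 gf 0.0
(306, 228, 47, 44) ((329.52203369140625, 251.2217559814453), (40.36951446533203, 43.01919937133789), 18.503103256225586)
[435.14312113 -96.30548706  83.        ] [438.4641853  -92.71098874  96.        ]
pred base [325.5570895  211.75310084] top [326.27803156 251.83943231] [326.14838234 244.6305843 ]
```

Converted, 111 mm / 500 = 0.222, 100 mm / 500 = 0.2.

>>> move_arm([
  [[0.01, 0.006, 0.03, 0, 60], [0.01, 0.006, 0.09, 0, 60], [0.01, 0.006, 0.15, 0, 60], [0.01, 0.006, 0.2, 0, 60], [0.01, 0.006, 0.222, 0, 60], [0.01, 0.006, 0.222, 0, 60], [0.01, 0.006, 0.222, 0, 0], [0.01, 0.006, 0.222, 0, 0], [0.01, 0.006, 0.222, 0, 0], [0.01, 0.006, 0.222, 0, 0]],
], force=40)

```text
clock: 11.42
position: [440.2, -92.2, 52.6]
ee_rot: [2.904, 1.194, 0.003]
force: [0.4, -0.0, 1.5]
width: 28.2
grasp_force: 39.4
```

Converted, -100 mm / 500 = -0.2, -80 mm / 500 = -0.16.

>>> move_arm([
  [[0, 0, 0, 0, 0], [0, 0, -0.02, 0, 0], [0, 0, -0.08, 0, 0], [0, 0, -0.16, 0, 0], [0, 0, -0.2, 0, 0], [0, 0, -0.2, 0, 0], [0, 0, -0.2, 0, 0]],
])

```text
clock: 12.0
position: [440.5, -92.7, 153.1]
ee_rot: [2.904, 1.193, 0.006]
force: [-0.1, 0.4, -1.0]
width: 28.2
grasp_force: 39.4
```

```bash
python3 - <<'E'
from m import *
a=cam('scene');b=cam('wrist');rows(517,338,128,0)
im=b['color'].astype(int);m=(((im[:,:,0]-im[:,:,1])>90)*255).astype(np.uint8)
cs,_=cv2.findContours(m,cv2.RETR_EXTERNAL,cv2.CHAIN_APPROX_NONE)
c=max(cs,key=cv2.contourArea);print(cv2.boundingRect(c))
E
```

```text
pos [438.4 -92.3 150.9] yaw -45.3 tool z [-0.001  0.    -1.   ] shift [ 358.3 -250.8    0.9] roll -0.791 j6 2.15 w 27.9 gf 39.4
(325, 366, 1, 1)
```

Converted, 330 mm / 500 = 0.66, 297 mm / 500 = 0.594, -0.79 rad / 6.2832 = -0.1257.

>>> move_arm([
  [[0.066, -0.046, 0, -0.0159, 0], [0.132, -0.092, 0, -0.0318, 0], [0.198, -0.138, 0, -0.0477, 0], [0.264, -0.184, 0, -0.0637, 0], [0.33, -0.23, 0, -0.0796, 0], [0.396, -0.276, 0, -0.0955, 0], [0.462, -0.322, 0, -0.1114, 0], [0.528, -0.368, 0, -0.1257, 0], [0.594, -0.414, 0, -0.1257, 0], [0.66, -0.46, 0, -0.1257, 0]],
])

```text
clock: 12.93
position: [510.8, 304.6, 149.3]
ee_rot: [-2.222, -2.22, 0.006]
force: [0.8, -0.8, 0.4]
width: 28.3
grasp_force: 39.4
```

```bash
python3 - <<'E'
from h import *
for i in range(3): cam('wrist');rows(517,338,128,0)
E
```

```text
pos [513.2 312.8 149.2] yaw 0.3 tool z [-0.     0.006 -1.   ] shift [25.2  4.  -0.7] roll 0.004 j6 2.11 w 28.2 gf 39.4
pos [512.4 308.7 149.1] yaw 0.3 tool z [-0.001  0.002 -1.   ] shift [29.2  4.7 -0.8] roll 0.005 j6 2.11 w 27.9 gf 39.4
pos [511.4 305.5 149. ] yaw 0.2 tool z [-0.002 -0.001 -1.   ] shift [32.4  5.7 -1. ] roll 0.003 j6 2.11 w 28.1 gf 39.4
```

Converted, 48 mm / 500 = 0.096, 40 mm / 500 = 0.08.

>>> move_arm([
  [[0.058, 0.01, 0, 0, 0], [0.058, 0.01, 0, 0, 0], [0.058, 0.01, 0, 0, 0], [0.058, 0.01, 0.04, 0, 0], [0.058, 0.01, 0.08, 0, 0], [0.058, 0.01, 0.096, 0, 0], [0.058, 0.01, 0.096, 0, 0], [0.058, 0.01, 0.096, 0, 0]],
])

```text
clock: 13.75
position: [516.5, 330.8, 103.1]
ee_rot: [-2.224, -2.219, 0.003]
force: [-0.2, -0.4, -1.0]
width: 28.3
grasp_force: 39.5
```

```bash
python3 - <<'E'
from h import *
for i in range(5): b=cam('wrist');rows(517,338,78,0)
a=cam('scene');t=cam('top')
c=np.zeros((360,800,3),np.uint8);c[:,:480]=cv2.resize(b['color'],(480,360));c[:,480:]=cv2.resize(a['color'][255:395,165:290],(320,360));cv2.imwrite('pics/s9.png',c[:,:,::-1])
print('bore',proj(b,np.array([517,338,45.])),proj(a,np.array([517,338,45.])))
E
```

```text
pos [517.3 331.5 104. ] yaw -0.1 tool z [ 0. -0. -1.] shift [ 6.5 -0.3  4. ] roll -0.002 j6 2.14 w 28.1 gf 39.5
pos [517.7 332.  104.6] yaw -0.1 tool z [ 0.001  0.001 -1.   ] shift [ 6.  -0.7  4.6] roll -0.002 j6 2.14 w 28.2 gf 39.5
pos [517.9 332.3 104.8] yaw -0.1 tool z [ 0.002  0.001 -1.   ] shift [ 5.7 -0.9  4.8] roll -0.002 j6 2.14 w 27.8 gf 39.5
pos [517.9 332.5 104.8] yaw -0.1 tool z [ 0.002  0.001 -1.   ] shift [ 5.5 -0.9  4.8] roll -0.001 j6 2.14 w 28.0 gf 39.5
pos [517.8 332.6 104.7] yaw -0.1 tool z [ 0.002  0.001 -1.   ] shift [ 5.4 -0.8  4.7] roll -0.001 j6 2.14 w 28.3 gf 39.5
bore [319.97876704 252.98956693] [227.8470873  342.18769351]
```

View pics/s9.png

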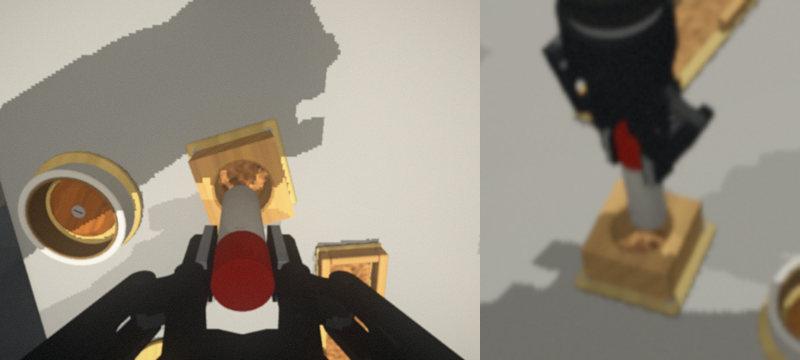

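The wrist view shows the stick's foot just above the bore, lying about 6–8 mm short of its centre in tool +x and nearly centred across.

Converted, 41 mm / 500 = 0.082, 38 mm / 500 = 0.076.

>>> move_arm([
  [[0.014, 0.002, 0, 0, 0], [0.014, 0.002, 0, 0, 0], [0.014, 0.002, 0, 0, 0], [0.014, 0.002, 0.016, 0, 0], [0.014, 0.002, 0.032, 0, 0], [0.014, 0.002, 0.048, 0, 0], [0.014, 0.002, 0.064, 0, 0], [0.014, 0.002, 0.076, 0, 0], [0.014, 0.002, 0.082, 0, 0], [0.014, 0.002, 0.082, 0, 0]],
])

```text
clock: 14.93
position: [517.7, 339.0, 62.0]
ee_rot: [-2.222, -2.22, 0.001]
force: [-0.1, 0.3, -0.6]
width: 28.3
grasp_force: 39.6
```

```bash
python3 - <<'E'
from h import *
for i in range(2): b=cam('wrist','w10.png');rows(517,338,39,0)
print(r.read_state()['force'])
E
```

```text
pos [517.9 339.1  62.1] yaw -0.1 tool z [-0. -0. -1.] shift [-1.1 -0.9  1.1] roll -0.001 j6 2.15 w 27.8 gf 39.6
pos [518.1 339.2  62.2] yaw -0.1 tool z [-0. -0. -1.] shift [-1.2 -1.1  1.2] roll -0.001 j6 2.15 w 28.0 gf 39.6
[-0.66574675  0.59265531  0.07280232]
```

Converted, -110 mm / 500 = -0.22, -90 mm / 500 = -0.18.

>>> move_arm([
  [[0, 0, 0.002, 0, 45], [0, 0, 0.002, 0, 50], [0, 0, 0.002, 0, 55], [0, 0, -0.04, 0, 60], [0, 0, -0.11, 0, 60], [0, 0, -0.18, 0, 60], [0, 0, -0.22, 0, 60], [0, 0, -0.22, 0, 60]],
])

```text
clock: 15.7
position: [521.1, 341.2, 178.5]
ee_rot: [2.221, 2.219, 0.016]
force: [1.0, -0.1, 0.5]
width: 60.1
grasp_force: 0.0
```

```bash
python3 - <<'E'
from m import *
b=cam('wrist');rows(605,-123,150,-45)
for dd,nm in((b,'wrist'),(cam('scene'),'scene')):
  im=dd['color'].astype(int);m=(((im[:,:,0]-im[:,:,1])>80)&(im[:,:,1]<70))
  m=(m*255).astype(np.uint8)
  if nm=='scene': m[:, 300:]=0
  cs,_=cv2.findContours(m,cv2.RETR_EXTERNAL,cv2.CHAIN_APPROX_NONE);c=max(cs,key=cv2.contourArea);print(nm,cv2.boundingRect(c),cv2.fitEllipse(c),'pred cap centre',proj(dd,np.array([517,338,92.])),'cap top',proj(dd,np.array([517,338,105.])))
E
```

```text
pos [520.  340.5 175.7] yaw -0.1 tool z [ 0.006  0.004 -1.   ] shift [-463.5   85.4    2.5] roll 0.784 j6 2.15 w 59.8 gf 0.0
wrist (293, 237, 44, 42) ((314.328369140625, 257.13623046875), (40.718894958496094, 43.409767150878906), 91.35224914550781) pred cap centre [314.46533734 251.67044363] cap top [314.23136235 258.79188574]
scene (219, 319, 15, 15) ((226.0224151611328, 325.35247802734375), (13.387299537658691, 14.305085182189941), 41.518959045410156) pred cap centre [225.53448897 327.44142275] cap top [224.86969974 323.20239777]
```

>>> move_arm([
  [[-0.082, 0.01, 0, 0, 40], [-0.164, 0.018, 0, 0, 40], [-0.246, 0.026, 0, 0, 40], [-0.328, 0.036, 0, 0, 40], [-0.41, 0.044, 0, 0, 40], [-0.492, 0.054, 0, 0, 40], [-0.574, 0.062, 0, 0, 40], [-0.656, 0.072, 0, 0, 40], [-0.738, 0.08, 0, 0, 40], [-0.82, 0.09, 0, 0, 40]],
])

```text
clock: 16.63
position: [561.0, -72.6, 170.5]
ee_rot: [-2.22, -2.218, 0.003]
force: [1.6, 0.4, 0.4]
width: 40.0
grasp_force: 0.0
```

Converted, -53 mm / 500 = -0.106, -41 mm / 500 = -0.082.

>>> move_arm([
  [[-0.082, 0.008, 0, 0, 40], [-0.106, 0.01, 0, 0, 40], [-0.106, 0.01, 0, 0, 40], [-0.106, 0.01, 0, 0, 40], [-0.106, 0.01, 0, 0, 40], [-0.106, 0.01, 0, 0, 40]],
])

```text
clock: 17.13
position: [567.1, -122.1, 171.9]
ee_rot: [-2.219, -2.221, 0.001]
force: [0.2, 0.4, 0.2]
width: 39.6
grasp_force: 0.0
```

```bash
python3 - <<'E'
from m import *
for i in range(3): b=cam('wrist','w11.png');rows(570.5,-123,-2,0)
im=b['color'].astype(int);m=(((im[:,:,0]-im[:,:,2])>35)*255).astype(np.uint8)
cs,_=cv2.findContours(m,cv2.RETR_EXTERNAL,cv2.CHAIN_APPROX_NONE);
for c in sorted(cs,key=cv2.contourArea)[-3:]:
  x,y,w,h=cv2.boundingRect(c);print((x,y,w,h),'ctr top',onz(b,(x+w/2,y+h/2),36).round(1),[onz(b,q,36).round(1) for q in((x,y+h/2),(x+w,y+h/2),(x+w/2,y),(x+w/2,y+h))])
c=np.array([605.2,-122.7,36]);th=np.linspace(0,6.28,13)
E
```

```text
pos [ 567.3 -122.1  172.2] yaw 0.1 tool z [-0.001  0.001 -1.   ] shift [ -1.    3.3 152.2] roll 0.001 j6 1.36 w 40.4 gf 0.0
pos [ 567.5 -122.2  172.3] yaw 0.1 tool z [-0.001  0.    -1.   ] shift [ -0.9   3.1 152.3] roll 0.001 j6 1.36 w 40.0 gf 0.0
pos [ 567.6 -122.3  172.5] yaw 0.1 tool z [-0.  0. -1.] shift [ -0.7   2.9 152.5] roll 0.001 j6 1.36 w 39.9 gf 0.0
(126, 0, 36, 4) ctr top [450.5  30.   36. ] [array([438.7,  30. ,  36. ]), array([462.3,  30. ,  36. ]), array([450.7,  31.1,  36. ]), array([450.3,  28.9,  36. ])]
(372, 406, 14, 29) ctr top [ 622.4 -317.5   36. ] [array([ 615.7, -317.5,   36. ]), array([ 629.1, -317.5,   36. ]), array([ 621.5, -300.1,   36. ]), array([ 623.3, -335.4,   36. ])]
(321, 173, 100, 98) ctr top [ 606.  -119.7   36. ] [array([ 566.7, -119.7,   36. ]), array([ 645.4, -119.6,   36. ]), array([604.3, -81.3,  36. ]), array([ 607.9, -161.6,   36. ])]
```

Converted, 152 mm / 500 = 0.304, 100 mm / 500 = 0.2.

>>> move_arm([
  [[0, 0.008, 0.04, 0, 40], [0, 0.008, 0.12, 0, 40], [0, 0.008, 0.2, 0, 40], [0, 0.008, 0.26, 0, 40], [0, 0.008, 0.294, 0, 40], [0, 0.008, 0.304, 0, 40], [0, 0.008, 0.304, 0, 0], [0, 0.008, 0.304, 0, 0], [0, 0.008, 0.304, 0, 0], [0, 0.008, 0.304, 0, 0]],
], force=55)

```text
clock: 18.12
position: [573.1, -124.0, 22.2]
ee_rot: [2.22, 2.219, 0.003]
force: [0.9, 0.5, -0.1]
width: 7.5
grasp_force: 51.9
```

```bash
python3 - <<'E'
from m import *
for i in range(2): b=cam('wrist');rows(570.5,-123,-2,0)
print(r.read_state()['force'])
E
```

```text
pos [ 573. -124.   22.] yaw -0.0 tool z [ 0.003 -0.001 -1.   ] shift [ 1.  -2.5  2. ] roll -0.001 j6 1.36 w 7.6 gf 51.9
pos [ 572.9 -124.    21.9] yaw -0.1 tool z [ 0.003 -0.001 -1.   ] shift [ 1.  -2.4  1.9] roll -0.001 j6 1.36 w 7.5 gf 52.0
[1.01467576 0.18994339 1.02343315]
```

Converted, 211 mm / 500 = 0.422, -171 mm / 500 = -0.342.

>>> move_arm([
  [[0, 0, -0.03, 0, 0], [0, 0, -0.1, 0, 0], [0.03, -0.02, -0.16, 0, 0], [0.09, -0.07, -0.18, 0, 0], [0.152, -0.12, -0.18, 0, 0], [0.214, -0.172, -0.18, 0, 0], [0.276, -0.224, -0.18, 0, 0], [0.338, -0.276, -0.18, 0, 0], [0.39, -0.32, -0.16, 0, 0], [0.422, -0.342, -0.12, 0, 0]],
])

```text
clock: 19.05
position: [399.6, 89.5, 82.3]
ee_rot: [2.22, 2.222, 0.006]
force: [-0.1, -0.5, -1.4]
width: 7.6
grasp_force: 52.1
```

>>> move_arm([
  [[0, 0, 0, 0, 0], [0, 0, 0, 0, 0], [0, 0, 0, 0, 0]],
])

```text
clock: 19.3
position: [402.0, 87.3, 81.3]
ee_rot: [2.221, 2.219, 0.002]
force: [-0.2, -0.3, -1.2]
width: 7.4
grasp_force: 52.3
```

```bash
python3 - <<'E'
from m import *
for i in range(3): b=cam('wrist','w12.png');rows(401.5,87,58,0)
print('hub',proj(b,np.array([436,89,27.])))
E
```

```text
pos [402.6  87.2  81.4] yaw -0.1 tool z [ 0.003  0.    -1.   ] shift [-0.2 -1.1  1.4] roll -0.002 j6 1.79 w 7.5 gf 52.3
pos [402.7  87.   81.4] yaw -0.1 tool z [ 0.003  0.    -1.   ] shift [-0.  -1.2  1.4] roll -0.002 j6 1.79 w 7.2 gf 52.3
pos [402.6  86.9  81.3] yaw -0.1 tool z [ 0.002  0.    -1.   ] shift [ 0.1 -1.1  1.3] roll -0.003 j6 1.79 w 7.4 gf 52.3
hub [378.74550232 261.74758842]
```

View pics/w12.png

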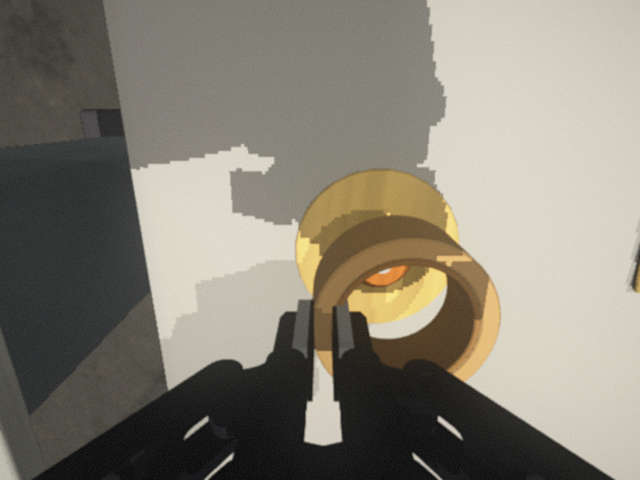

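The held brown roll's top face has its right edge at x≈499 and top edge at y≈237. The hub base spans x 295–460 with its top edge at y≈168.

```bash
python3 - <<'E'
from m import *
b=cam('wrist');s=r.read_state();p=s['position'];T=R.from_rotvec(s['ee_rot']).as_matrix()
for z in(92,96): print('roll',[(T.T@(onz(b,q,z)-p)).round(1) for q in((499,300),(405,237),(315,300))])
print('base',[(T.T@(onz(b,q,9)-p)).round(1) for q in((295,243),(460,243),(378,168))],'est',T.T@(np.array([436,89,9])-p))
E
```

```text
roll [array([ 11.7,  72.7, -10.6]), array([ 38.8,  32.3, -10.7]), array([ 11.8,  -2.4, -10.8])]
roll [array([ 13.8,  70.6, -14.6]), array([ 40.2,  31.4, -14.7]), array([ 13.9,  -2.3, -14.8])]
base [array([  7.4, -16.4,  72.2]), array([ 7.3, 86.2, 72.4]), array([53.5, 32.9, 72.3])] est [ 2.16070982 33.42290657 72.27532047]
```

Converted, 49 mm / 500 = 0.098, 47 mm / 500 = 0.094.

>>> move_arm([
  [[0.002, 0, 0.02, 0, 0], [0.002, 0, 0.044, 0, 0], [0.002, 0, 0.068, 0, 0], [0.002, 0, 0.084, 0, 0], [0.002, 0, 0.094, 0, 0], [0.002, 0, 0.098, 0, 0], [0.002, 0, 0.098, 0, 0], [0.002, 0, 0.098, 0, 0]],
])

```text
clock: 20.17
position: [401.3, 88.4, 31.8]
ee_rot: [2.223, 2.22, 0.001]
force: [-0.1, 1.0, -2.2]
width: 7.0
grasp_force: 52.2
```

Converted, -140 mm / 500 = -0.28, -125 mm / 500 = -0.25.

>>> move_arm([
  [[0, 0, 0, 0, 22], [0, 0, 0, 0, 22], [0, 0, 0, 0, 22], [0, 0, 0, 0, 22], [0, 0, -0.03, 0, 22], [0, 0, -0.1, 0, 22], [0, 0, -0.18, 0, 22], [0, 0, -0.25, 0, 30], [0, 0, -0.28, 0, 60], [0, 0, -0.28, 0, 60]],
])

```text
clock: 21.0
position: [404.1, 89.1, 175.7]
ee_rot: [2.219, 2.217, 0.012]
force: [0.7, 0.8, -0.9]
width: 53.6
grasp_force: 0.0
```

```bash
python3 - <<'E'
from m import *
for i in range(2):b=cam('wrist','w13.png');rows(527,-377,150,14)
im=b['color'];p=proj(b,np.array([436,89,45.]));print('pred',p,proj(b,np.array([436,89,9.])))
# brown roll: darker than yellow base
i=im.astype(int);m=((i[:,:,0]-i[:,:,2]>35)*255).astype(np.uint8)
cs,_=cv2.findContours(m,cv2.RETR_EXTERNAL,cv2.CHAIN_APPROX_NONE)
for c in sorted(cs,key=cv2.contourArea)[-2:]: print('all',cv2.boundingRect(c))
hsv=cv2.cvtColor(im,cv2.COLOR_RGB2HSV);x,y=p.astype(int)
for k in range(-80,81,8): print(k,hsv[y,x+k],hsv[y+k,x])
E
```

```text
pos [402.7  88.8 173.5] yaw -0.1 tool z [ 0.005  0.001 -1.   ] shift [-465.7  124.7    1.7] roll -0.245 j6 1.79 w 59.3 gf 0.0
pos [401.3  88.5 171.9] yaw -0.0 tool z [ 0.002  0.    -1.   ] shift [-465.4  126.1   -0. ] roll -0.245 j6 1.79 w 59.9 gf 0.0
pred [364.30252234 227.69973915] [359.66125141 215.53827757]
all (302, 155, 120, 120)
all (552, 0, 88, 253)
-80 [ 20  21 214] [ 23  30 135]
-72 [ 21  23 215] [ 19  69 136]
-64 [ 24  23 212] [ 20 129 158]
-56 [ 23 116 239] [ 20 122 132]
-48 [ 19 115 232] [ 18 124 138]
-40 [ 17 119 187] [ 17 128 139]
-32 [ 20 129 166] [ 13 174 141]
-24 [ 13 163 147] [ 13 177 150]
-16 [ 14 178 204] [ 14 182 224]
-8 [ 14 168 215] [ 19  21 231]
0 [ 22  25 227] [ 22  25 227]
8 [ 13 176 222] [ 14 175 218]
16 [ 13 174 189] [ 20 127 168]
24 [ 18 127 135] [ 16 123  89]
32 [ 16 112  89] [ 15 106  89]
40 [ 17 120 187] [ 17 121 202]
48 [ 18 112 227] [ 21  32 207]
56 [ 23  29 212] [ 22  23 213]
64 [ 20  26 215] [ 26  20 209]
72 [ 24  23 208] [ 21  20 212]
80 [ 23  20 215] [ 20  24 215]
```

Converted, -400 mm / 500 = -0.8, -360 mm / 500 = -0.72, -0.24 rad / 6.2832 = -0.0382.

>>> move_arm([
  [[-0.08, 0.02, 0, 0, 60], [-0.16, 0.042, 0, 0, 60], [-0.24, 0.064, 0, 0, 60], [-0.32, 0.084, 0, 0, 60], [-0.4, 0.106, 0, 0, 60], [-0.48, 0.128, 0, 0, 60], [-0.56, 0.148, 0, 0, 60], [-0.64, 0.17, 0, 0, 60], [-0.72, 0.192, 0, -0.0191, 60], [-0.8, 0.214, 0, -0.0382, 60]],
])

```text
clock: 21.93
position: [506.3, -313.1, 168.9]
ee_rot: [-1.932, -2.472, 0.0]
force: [0.5, 1.0, 0.8]
width: 59.8
grasp_force: 0.0
```

Converted, -65 mm / 500 = -0.13, -62 mm / 500 = -0.124.

>>> move_arm([
  [[-0.062, 0.016, 0.04, 0, 60], [-0.124, 0, 0.04, 0, 60], [-0.13, 0, 0.04, 0, 60], [-0.13, 0, 0.04, 0, 60], [-0.13, 0, 0.04, 0, 60], [-0.13, 0, 0.04, 0, 60]],
])

```text
clock: 22.43
position: [522.2, -373.3, 150.7]
ee_rot: [-1.938, -2.469, -0.0]
force: [-0.3, -0.1, 0.5]
width: 59.8
grasp_force: 0.0
```

```bash
python3 - <<'E'
from m import *
for i in range(3): b=cam('wrist','w14.png');rows(526,-375,-17,14)
im=b['color'];V=im.max(2);m=((V<90)*255).astype(np.uint8)
for X in ([527.2,-381.5,16],[524.4,-370.3,16]): print(proj(b,np.array(X,float)))
cs,_=cv2.findContours(m,cv2.RETR_EXTERNAL,cv2.CHAIN_APPROX_NONE)
for c in sorted(cs,key=cv2.contourArea)[-4:]:
  q=cv2.minAreaRect(c);print(cv2.boundingRect(c),q)
  if cv2.boundingRect(c)[1]<250: print(np.array([onz(b,k,16)[:2] for k in cv2.boxPoints(q)]).round(1),onz(b,q[0],16).round(1))
E
```

```text
pos [ 522.5 -373.2  151.2] yaw 13.8 tool z [-0.001  0.001 -1.   ] shift [ -2.7   3.1 146.2] roll -0.004 j6 0.71 w 60.2 gf 0.0
pos [ 522.7 -373.4  151.6] yaw 13.8 tool z [-0.     0.001 -1.   ] shift [ -2.5   2.8 146.6] roll -0.004 j6 0.71 w 60.0 gf 0.0
pos [ 522.9 -373.5  151.9] yaw 13.8 tool z [ 0.  0. -1.] shift [ -2.2   2.7 146.9] roll -0.004 j6 0.71 w 60.0 gf 0.0
[325.09423059 236.00156905]
[325.07050697 222.02289911]
(62, 352, 10, 11) ((66.4000015258789, 356.1999816894531), (6.260990142822266, 9.838699340820312), 26.56505012512207)
(592, 255, 48, 72) ((615.5, 290.5), (71.0, 47.0), 90.0)
(307, 140, 40, 172) ((326.5, 225.5), (171.0, 39.0), 90.0)
[[ 496.6 -313. ]
 [ 524.2 -306.2]
 [ 560.8 -442.6]
 [ 528.4 -450.6]] [ 526.2 -372.8   16. ]
(0, 0, 640, 480) ((319.5, 239.5), (479.0, 639.0), 90.0)
[[ 281.9 -274.7]
 [ 687.3 -175. ]
 [ 902.  -558.7]
 [ 267.5 -714.6]] [ 523.6 -385.4   16. ]
```

>>> move_arm([
  [[-0.004, 0.006, 0.06, 0, 60], [-0.004, 0.006, 0.14, 0, 60], [-0.004, 0.006, 0.21, 0, 60], [-0.004, 0.006, 0.26, 0, 60], [-0.004, 0.006, 0.282, 0, 60], [-0.004, 0.006, 0.292, 0, 60], [-0.004, 0.006, 0.292, 0, 0], [-0.004, 0.006, 0.292, 0, 0], [-0.004, 0.006, 0.292, 0, 0], [-0.004, 0.006, 0.292, 0, 0]],
], force=50)

```text
clock: 23.42
position: [528.0, -377.2, 8.0]
ee_rot: [1.938, 2.467, 0.001]
force: [-0.7, 0.8, 4.3]
width: 25.5
grasp_force: 49.0
```

>>> move_arm([
  [[0, 0, 0, 0, 0], [0, 0, 0, 0, 0]],
])

```text
clock: 23.58
position: [527.9, -377.2, 8.0]
ee_rot: [1.938, 2.467, 0.001]
force: [-0.1, -0.2, 6.7]
width: 25.7
grasp_force: 49.3
```

```bash
python3 - <<'E'
from h import *
rows(526,-375,-17,14);print(r.read_state()['force'])
E
```

```text
pos [ 527.9 -377.2    8. ] yaw 13.7 tool z [ 0.004 -0.002 -1.   ] shift [ 2.6 -1.4  3. ] roll -0.005 j6 0.71 w 25.7 gf 49.3
[-0.09076558 -0.21014606  6.74295004]
```

Converted, 220 mm / 500 = 0.44, -120 mm / 500 = -0.24.

>>> move_arm([
  [[0, 0, -0.02, 0, 0], [0, 0, -0.08, 0, 0], [0, 0, -0.16, 0, 0], [0, 0, -0.23, 0, 0], [0.07, 0.03, -0.24, 0, 0], [0.144, 0.068, -0.24, 0, 0], [0.218, 0.104, -0.24, 0, 0], [0.292, 0.138, -0.24, 0, 0], [0.366, 0.174, -0.24, 0, 0], [0.44, 0.208, -0.24, 0, 0]],
])

```text
clock: 24.42
position: [575.3, -136.1, 126.5]
ee_rot: [1.941, 2.469, 0.001]
force: [0.7, -0.2, -1.2]
width: 25.8
grasp_force: 49.4
```

Converted, 272 mm / 500 = 0.544, 126 mm / 500 = 0.252, 0.155 rad / 6.2832 = 0.0247.

>>> move_arm([
  [[0.072, 0.034, 0, 0, 0], [0.146, 0.07, 0, 0, 0], [0.22, 0.104, 0, 0, 0], [0.292, 0.138, 0, 0, 0], [0.366, 0.174, 0, 0.008, 0], [0.44, 0.208, 0, 0.0159, 0], [0.5, 0.236, 0, 0.0247, 0], [0.532, 0.252, 0, 0.0247, 0], [0.544, 0.256, 0, 0.0247, 0], [0.544, 0.256, 0, 0.0247, 0]],
])

```text
clock: 25.25
position: [635.1, 158.0, 125.7]
ee_rot: [2.123, 2.315, -0.0]
force: [0.1, 0.2, -0.1]
width: 24.9
grasp_force: 49.4
```

Converted, 70 mm / 500 = 0.14, 60 mm / 500 = 0.12.

>>> move_arm([
  [[0, 0, 0, 0, 0], [0, 0, 0.06, 0, 0], [0, 0, 0.12, 0, 0], [0, 0, 0.14, 0, 0], [0, 0, 0.14, 0, 0], [0, 0, 0.14, 0, 0]],
])

```text
clock: 25.75
position: [634.7, 155.3, 55.5]
ee_rot: [-2.128, -2.31, 0.002]
force: [0.3, -1.4, -1.2]
width: 25.5
grasp_force: 49.5
```

```bash
python3 - <<'E'
from m import *
for i in range(3): b=cam('wrist','w15.png');rows(636.5,156,-7,4.8)
a=cam('scene');print('cradle',proj(b,np.array([635.9,163.6,7.])))
c=np.zeros((360,800,3),np.uint8);c[:,:480]=cv2.resize(b['color'],(480,360));c[:,480:]=cv2.resize(a['color'][215:320,190:285],(320,360));cv2.imwrite('pics/s15.png',c[:,:,::-1])
# cradle outline: tan saturated region, and dark cutter
i=b['color'].astype(int);m=((i[:,:,0]-i[:,:,2]>45)*255).astype(np.uint8)
cs,_=cv2.findContours(m,cv2.RETR_EXTERNAL,cv2.CHAIN_APPROX_NONE)
for c in sorted(cs,key=cv2.contourArea)[-4:]: print(cv2.boundingRect(c),cv2.contourArea(c))
for y in (20,60,100,140,180,220): print(y,[(x,b['color'][y,x].tolist()) for x in ()], np.where(m[y]>0)[0][[0,-1]] if m[y].any() else None, np.where((i[y].max(1)<70))[0][[0,-1]] if (i[y].max(1)<70).any() else None)
E
```

```text
pos [635.9 155.9  56.8] yaw 4.7 tool z [ 0.001  0.    -1.   ] shift [ 0.1  0.5 41.8] roll -0.001 j6 1.73 w 25.4 gf 49.5
pos [636.6 156.4  57.4] yaw 4.8 tool z [ 0.003  0.001 -1.   ] shift [-0.4 -0.2 42.4] roll -0.001 j6 1.73 w 25.4 gf 49.5
pos [636.8 156.6  57.6] yaw 4.8 tool z [ 0.003  0.001 -1.   ] shift [-0.6 -0.5 42.6] roll -0.0 j6 1.73 w 25.4 gf 49.5
cradle [321.3899773  255.79447058]
(351, 392, 18, 28) 307.5
(278, 359, 18, 61) 424.5
(0, 272, 79, 142) 6083.0
(247, 62, 143, 250) 16921.0
20 [] None [638 639]
60 [] None [633 638]
100 [] [249 387] None
140 [] [251 385] None
180 [] [254 383] [287 358]
220 [] [260 378] [289 356]
```

```bash
python3 - <<'E'
from m import *
b=cam('wrist');s=r.read_state();p=s['position'];T=R.from_rotvec(s['ee_rot']).as_matrix();i=b['color'].astype(int)
col=i[:,322].max(1);d=np.where(col[:300]<70)[0];print('dark rows',d[:1],d[-1:])
f=lambda q,z:(T.T@(onz(b,q,z)-p)).round(1)
print('body end (want 7.5+61=68.5)',f((322,d[0]),p[2]+8),'half sides',f((289,200),p[2]+8),f((357,200),p[2]+8))
print('cradle far end (base want 109.5 / rim 109.5)',f((320,62),0),f((320,62),7),f((320,62),23),'sides rim',f((250,120),23),f((386,120),23))
print(i[55:185:5,322].tolist())
rows(636,156,-7,4.8)
E
```

```text
dark rows [155] [299]
body end (want 7.5+61=68.5) [69.2  0.4 -8. ] half sides [ 52.5 -12.1  -8. ] [52.5 13.7 -7.9]
cradle far end (base want 109.5 / rim 109.5) [107.5  -0.6  57.4] [106.7  -0.6  50.4] [104.8  -0.5  34.4] sides rim [ 80.5 -32.8  34.3] [80.5 30.  34.5]
[[142, 136, 127], [138, 136, 124], [156, 113, 70], [166, 117, 69], [165, 120, 70], [144, 106, 63], [140, 111, 66], [126, 105, 85], [162, 158, 142], [163, 155, 144], [162, 153, 139], [159, 152, 138], [160, 153, 140], [161, 155, 142], [160, 155, 143], [158, 153, 138], [156, 148, 137], [158, 149, 136], [156, 151, 138], [153, 146, 135], [47, 42, 37], [40, 38, 34], [47, 43, 34], [49, 39, 38], [42, 33, 31], [44, 39, 33]]
pos [636.5 156.9  57.4] yaw 4.8 tool z [ 0.003  0.001 -1.   ] shift [-0.9 -0.7 42.4] roll 0.0 j6 1.73 w 25.5 gf 49.5
```

Converted, 41 mm / 500 = 0.082, -2.5 mm / 500 = -0.005.

>>> move_arm([
  [[-0.005, -0.003, 0, 0, 0], [-0.005, -0.003, 0.02, 0, 0], [-0.005, -0.003, 0.04, 0, 0], [-0.005, -0.003, 0.058, 0, 0], [-0.005, -0.003, 0.072, 0, 0], [-0.005, -0.003, 0.08, 0, 0], [-0.005, -0.003, 0.082, 0, 0], [-0.005, -0.003, 0.082, 0, 0], [-0.005, -0.003, 0.082, 0, 0]],
])

```text
clock: 26.75
position: [632.5, 154.0, 15.0]
ee_rot: [-2.125, -2.312, 0.003]
force: [-4.0, -1.1, 8.2]
width: 25.3
grasp_force: 50.7
```

```bash
python3 - <<'E'
from h import *
rows(636,156,-7,4.8);print(r.read_state()['force'])
E
```

```text
pos [632.5 154.   15. ] yaw 4.8 tool z [-0.002 -0.001 -1.   ] shift [1.7 3.7 0. ] roll 0.0 j6 1.73 w 25.3 gf 50.7
[-4.01297131 -1.10527272  8.24622919]
```

Converted, -150 mm / 500 = -0.3, -130 mm / 500 = -0.26.

>>> move_arm([
  [[0, 0, 0, 0, 45], [0, 0, 0, 0, 45], [0, 0, 0, 0, 45], [0, 0, 0, 0, 45], [0, 0, -0.03, 0, 45], [0, 0, -0.1, 0, 45], [-0.06, 0, -0.18, 0, 45], [-0.12, 0, -0.26, 0, 45], [-0.12, 0, -0.3, 0, 45], [-0.12, 0, -0.3, 0, 45]],
])

```text
clock: 27.58
position: [643.6, 92.6, 172.3]
ee_rot: [2.124, 2.303, 0.015]
force: [1.0, 0.2, 1.5]
width: 45.0
grasp_force: 0.0
```

Converted, -320 mm / 500 = -0.64, -280 mm / 500 = -0.56.

>>> move_arm([
  [[-0.08, 0, 0, 0, 45], [-0.16, 0, 0, 0, 45], [-0.24, 0, 0, 0, 45], [-0.32, 0, 0, 0, 45], [-0.4, 0, 0, 0, 45], [-0.48, 0, 0, 0, 45], [-0.56, 0, 0, 0, 45], [-0.64, 0, 0, 0, 45], [-0.64, 0, 0, 0, 45]],
])

```text
clock: 28.33
position: [666.0, -232.4, 163.5]
ee_rot: [2.133, 2.302, -0.004]
force: [0.6, 0.1, -0.4]
width: 44.9
grasp_force: 0.0
```

```bash
python3 - <<'E'
from m import *
a=cam('scene');b=cam('top')
c=np.zeros((600,800,3),np.uint8);c[:300,:600]=cv2.resize(b['color'][180:345,155:485],(600,300),interpolation=cv2.INTER_CUBIC);c[300:,:400]=cv2.resize(a['color'][230:410,190:430],(400,300),interpolation=cv2.INTER_CUBIC)
c[300:,400:]=cv2.resize(b['color'][185:230,210:270+10],(400,300),interpolation=cv2.INTER_CUBIC)
cv2.imwrite('pics/fin.png',c[:,:,::-1])
for n in('measure','pad'):
    k,f=seg(b,W[n][0],n);M=cv2.moments(cv2.convexHull(k));print(n,onz(b,(M['m10']/M['m00'],M['m01']/M['m00']),10))
k=(b['color'].max(2)<60);s=np.zeros(k.shape,np.uint8);s[180:235,215:312]=k[180:235,215:312]*255
cs,_=cv2.findContours(s,cv2.RETR_EXTERNAL,cv2.CHAIN_APPROX_NONE);q=cv2.minAreaRect(max(cs,key=cv2.contourArea));P=np.array([onz(b,x,20)[:2] for x in cv2.boxPoints(q)]);print('cutter body',P.round(1),P.mean(0),q)
E
```

```text
measure [724.10800779   3.01504522  10.        ]
pad [ 652.22037061 -342.3631203    10.        ]
cutter body [[637.7 222.7]
 [649.8  82. ]
 [623.6  79.7]
 [611.6 219.9]] [630.65752863 151.05326288] ((267.49615478515625, 206.937744140625), (10.791443824768066, 59.508888244628906), 86.42366790771484)
```

View pics/fin.png

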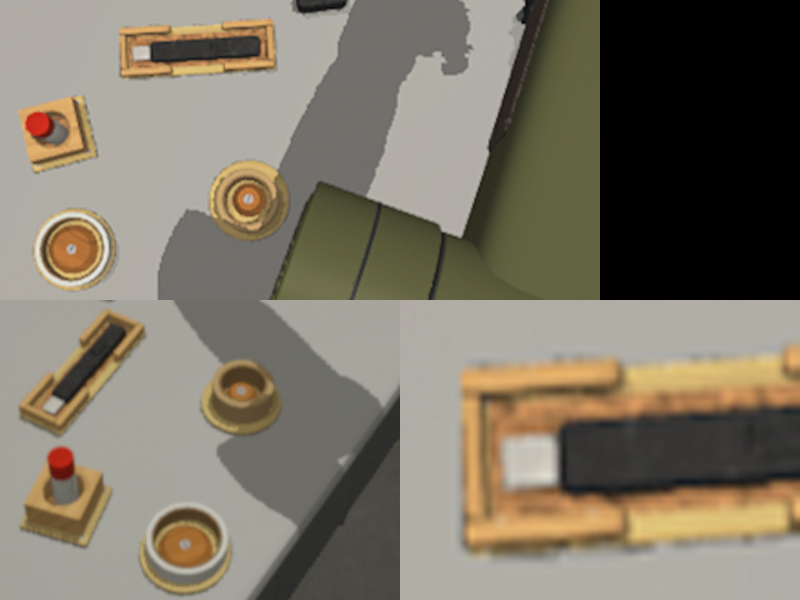

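All four items are down in their holders. In the top crop the cutter lies in the cradle at (197,50), and the stick stands in the bore at (45,128). The brown roll is round its hub at (248,199) and the masking roll at (74,248). The tape measure and pad have not moved.

```bash
python3 -c "
from bench import r
print(r.close_job())"
```

```text
the job is handed in; nothing more can be done
None
```

I put both tape rolls, the glue stick and the box cutter fully down in their holders and handed the job in at about 28 s; by the final pictures all four are seated and the tape measure and pad did not move, but no verdict came back.

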